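# Fetch the tray from under the disc sander and load the sanded bracket

## Task

The low sheet-metal tray has been pushed in so that its tall far lip is under the disc sander's table: tilt the tool to reach under the table, hook a fingertip behind that lip and drag the tray towards you until all of it is at least 6 cm clear in front of the table. Then take the tee-shaped bracket off the sander's table and set it down gently, standing on its base and flat on the tray's floor beside the disc blank, and let go. Do not knock the sander hard, and leave the other things as they are, with the disc blank riding along in the tray.

Things in the scene. Friction and masses are not known exactly. Their poses are not given: they have to be found in the camera images.
- sander: Bench disc sander, fixed. Origin on the bench under the centre of its flat work table (220 mm in x, 200 in y, underside 246 mm, top 260 mm above the bench); x points from the table's near edge to its far edge. The upright 250 mm disc and guard run along the table's -y side: face at y = -112 mm, x from -135 to 135, up to 405 mm above the bench. Motor and foot lie farther to -y.
- table_edge (a point): Middle of the top of the sander table's near edge (towards the robot), 260 mm above the bench; axes as the sander's: the table extends 220 mm along +x and 100 mm to each side in y. Under it the space is open, but for two plates at its -y side, 50 mm or more behind the near edge, down to 178 mm above the bench.
- tray_lip: The tray's tall far lip: upright 3 mm sheet with a round 8 mm hem along its top, 180 mm long along its y, top 60 mm above the bench. Origin in the middle of the lip at its top; x points away from the robot, out of the tray. It belongs to the tray and moves with it. At the start it is 3 to 18 mm behind the table's near edge, under the table.
- tray: Loose shallow sheet-metal tray (about 0.65 kg, slides on the bench), 140 mm along its x, 180 mm along its y, sheet 3 mm thick. Near wall and side walls 22 mm high, far (+x) wall is the 60 mm tall lip. Origin at the centre of its underside; x points away from the robot to the lip.
- tray_center (a point): Centre of the tray's inner floor, 3 mm above its underside; axes as the tray's. Inside the walls the floor is 134 mm in x by 174 mm in y.
- bracket_center (a point): Loose steel tee bracket (about 0.2 kg), an upside-down T: base plate 60 mm (x) by 40 mm (y) by 8 mm thick, and in the middle an upright web 10 mm thick in x, 40 mm long in y, whose top is 45 mm above the bracket's underside. The point is at its centre, 22.5 mm above the underside; z up along the web. It starts upright on the sander's table, beside the flanged bush. Grip the web across its 10 mm thickness.
- bracket: The same tee bracket; origin at the centre of its underside.
- flange: Loose round flanged steel bush on the sander's table: flange 50 mm in diameter and 8 mm thick, above it a hub 28 mm in diameter to 24 mm high. Origin at the centre of its underside. To be left alone.
- disc_blank: Loose round steel disc 36 mm in diameter, 15 mm high, lying in the tray. Origin at the centre of its underside. It stays in the tray.
- can: Closed round tin 66 mm in diameter, 100 mm high, standing on the bench to the left; origin at the centre of its underside. To be left alone.
- wrench: Wrench 170 mm long lying on the bench to the right of the tray's path, along its x. To be left alone.
- brush: Hand brush with a wooden handle lying on the bench to the left of the tray's path, along its x. To be left alone.
- offcut: Piece of steel angle, 50 by 50 mm and 50 mm high, on the bench to the right of the tray, origin at the centre of its underside. To be left alone.
Things that resemble listed ones, but are neither listed nor needed, are in the scene too. What is shaped like the bracket but black or yellow is not meant.

How it is judged:
By the outcome, as a careful person would: the job done as asked, in the order asked, and still so for the second after the job is handed in, with the robot touching nothing.
It also fails if it takes over 61 s, if anything falls off the work surface, if the arm or the gripper's body presses on something with over 40 N, if the wrist force passes 120 N, or if a joint passes its speed limit or range.

## Robot

A 6-joint arm with a two-finger parallel gripper is mounted at the origin on the work surface. World frame = base frame: x ahead of the robot, y to its left, z up, the work surface at z = 0. Lengths are in m, angles in degrees, forces in N, time in s.
With the tool pointing down it reaches from about 0.25 to 0.725 m from the base axis. Payload 9.7 kg.
Tool frame: the origin (TCP) lies between the finger pads; the fingertips stand 17 mm ahead of it and the grasp point (between the pads) lies 2 mm behind it; z points along the fingers, y is the direction in which the jaws open and shut (so a half turn about z gives the same grasp; the last joint's range is limited). The gripper opens to 85 mm and grips with 20 to 120 N. Pads are 22 mm wide; open, the fingers measure 114 mm over their backs; the gripper's body (76 mm by 85 mm) begins 54 mm behind the grasp point. The pads swing forward as they close: fully open they stand 13 mm farther back than shut.
Start: joints at [-73.568, 4.979, 10.078, 95.1, 0, 90], TCP at [0.156, -0.528, 0.248] pointing down, gripper open.
Joint ranges: [-179.16, 179.16], [-48.56, 103.87], [-65.8, 70.77], [-126.05, 130.52], [-82.76, 87.17], [-180, 180]. Speed limits (degrees/s): [127.2, 127.2, 147.25, 180, 180, 180].

## Interface

Orientations are given as [roll, pitch, yaw] about the fixed x, y, z axes, in that order (R = Rz(yaw) Ry(pitch) Rx(roll)).
In Python, from workcell import monitor, cams, order gives the robot as it stands. The module is installed in compiled form; this text tells all that it offers.
- The arm moves only by the shell command python3 -m handwheel 'ROWS' [OPENING] [FORCE]. ROWS is JSON, a list of rows, each a list of 6 numbers: the shift along the tool's x, y, z in m, then the turn, a rotation vector about the tool's x, y, z in degrees. In form: [[tx, ty, tz, wx, wy, wz], ...]. A call has exactly 8 rows; each row shifts and turns the commanded pose from where the row before left it, along the tool's axes as they then stand; what a row does not reach is not made up. A row lasts 1/12 s, in which the tool goes at most 41.7 mm and 7.16 degrees, less where a joint would pass 70% of its speed; a pose out of reach is approached as far as the arm can. A call is refused whole if a number of a shift passes 0.0417 or a number of a turn 7.16, either way. A call with a gripper value outside its range is refused whole. OPENING is the opening, from -1 (shut) to 1 (fully open), set as the call begins (- or left out, the last holds). The fingers move at their own pace and stop on an object; FORCE is the grip in N (left out, the last holds). Time passes only in rows, so rows that do not move let the fingers close, or fill a call up. It gives the time, the measured TCP pose, the force and the opening at its end, in the units of the state.
- monitor.get_obs(): the state, without advancing time (a new reading comes with each control period).
- cams.camera(name): name is "side" or "top"; returns a dict with "img" (384x512x3 uint8, red, green, blue), "depth" (384x512 float32, m along the optical axis (not along the pixel's ray), 0 where there is no reading), "fx", "fy", "cx", "cy" (pixels), "distortion" ([k1, k2, p1, p2, k3] as OpenCV has them; the pictures are not rectified), "rvec" (rotation vector, rad) and "tvec" (3), from world to camera coordinates, as OpenCV has them. Camera axes: x right, y down, z forward; pixel columns grow to the right and rows downward; lengths in m; the calibration is good to about 2 mm. A picture is of the moment at which its call begins.
- order.job_done(): hands the job in, once; it reports no verdict.
The state is a dict: "time": time; "q": joint angles; "qd": joint speeds; "joint_efforts": joint torques, N m; "ee_pos": TCP position; "tcp_rot": TCP orientation; "wrist_force": force on the tool from outside, world axes, zero at the start; "torque": the same for the moment, N m; "opening": finger opening in m.
Only numpy, scipy, OpenCV 4.12 (cv2) and the standard library are available. Lean on these libraries where they do the work, as an engineer would, in place of code of your own. Each camera call takes 0.05 s, during which the arm holds its last target. There are 200 camera calls.

## Working session

There is one attempt and no reset: what is moved stays moved. The work goes in short steps, Python scripts to look and compute and a shell command to move; the robot and the scene stay as the last step left them, time stands still between calls to the robot, and variables do not carry over. Pictures are saved under pics/ and viewed, about 8 in all and at most 12, crops included, and the job is handed in when it is done.

```bash
mkdir -p pics; ls; python3 - <<'E'
from workcell import monitor,cams
import cv2,numpy as np
print(monitor.get_obs())
ims=[]
for n in("side","top"):
    c=cams.camera(n); np.savez(f"pics/{n}0.npz",**c)
    cv2.imwrite(f"pics/{n}0.png",c["img"][:,:,::-1])
    print(n,c["fx"],c["fy"],c["cx"],c["cy"],c["distortion"],c["rvec"],c["tvec"])
    R=cv2.Rodrigues(np.array(c["rvec"]))[0];print(-R.T@np.array(c["tvec"]),R[2])
E
```

```text
pics
{'time': 0.0, 'q': array([-7.35679651e+01,  5.01066518e+00,  1.00334376e+01,  9.51008760e+01,
       -1.88857788e-03,  9.00016235e+01]), 'qd': array([-0.06608792, -0.09494484, -0.03977722,  0.09626528, -0.02703955,
        0.08250435]), 'joint_efforts': array([ 4.96160374e-04, -5.20382094e+01,  4.64809477e+01,  1.59592624e-02,
        1.65229985e-04,  1.29553788e-05]), 'ee_pos': array([ 0.15551127, -0.52732456,  0.24757814]), 'tcp_rot': array([-1.79921897e+02,  1.89078916e-03,  1.64304140e+01]), 'wrist_force': array([ 0.54604016,  0.99874537, -0.146886  ]), 'torque': array([ 0.01334237, -0.0045541 ,  0.02599658]), 'opening': 0.0857951799751348}
side 412.5158285384676 412.5158285384676 251.5831154164359 193.63037423693245 [0.00335964 0.         0.         0.         0.        ] [ 2.22567018 -0.75725636  0.32329992] [-0.43558334  0.40861636  0.77892864]
[ 0.17312144 -0.49263427  0.83112601] [ 0.44142856  0.57715104 -0.68704985]
top 368.25710344146216 368.25710344146216 262.43159245542734 192.44653224611724 [-0.07161108  0.          0.          0.          0.        ] [ 2.14110828 -2.11223342  0.14400421] [0.05917987 0.60267091 0.89212055]
[0.45215202 0.04314217 0.97790125] [ 0.159017    0.02572859 -0.98694054]
```

```bash
python3 - <<'E'
import cv2
a=[cv2.imread(f"pics/{n}0.png") for n in("side","top")]
for n,i in zip(("side","top"),a): cv2.imwrite(f"pics/{n}0b.png",cv2.resize(i,(800,600)))
E
```

```text
(no output)
```

View pics/side0b.png

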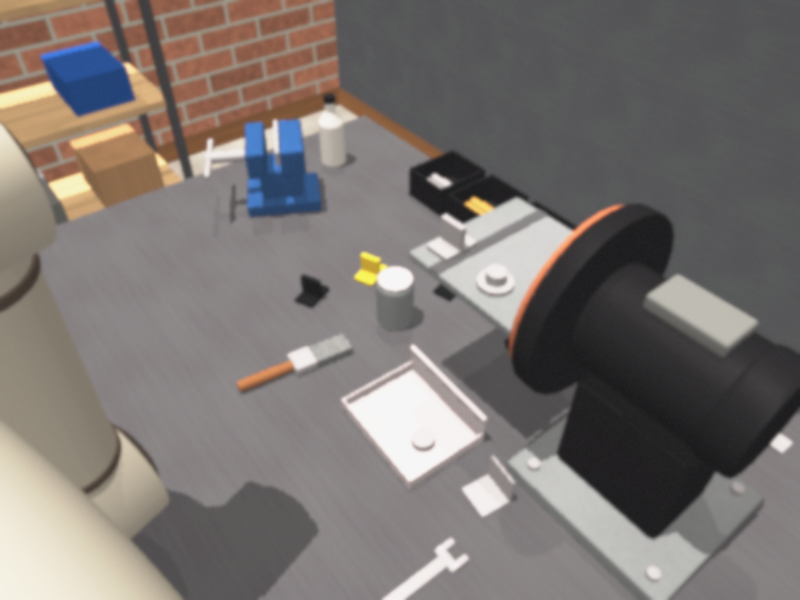

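View pics/top0b.png

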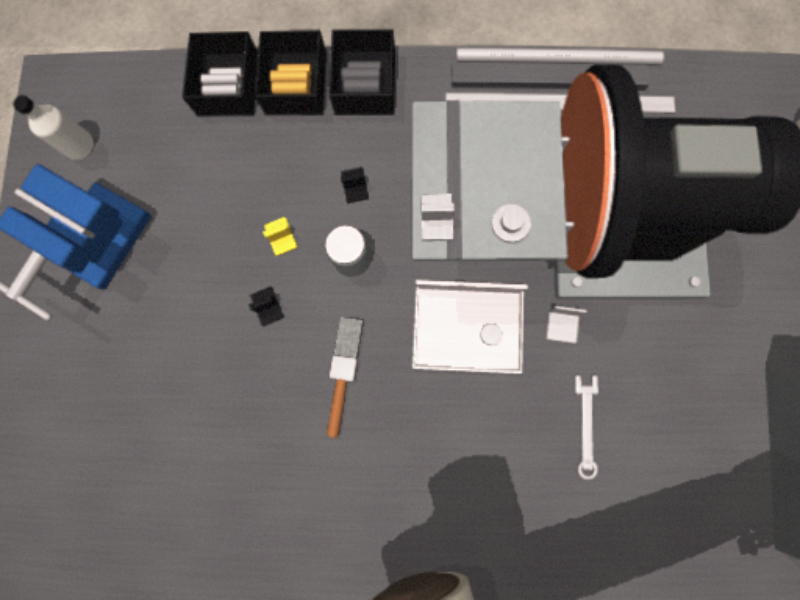

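The top view (800x600 scale) shows the table at (412-567, 100-260) and the tray at (413-525, 283-373), with its lip along row 285. The disc blank is at (491,334), the flange at (512,222), the can at (347,247) and the brush at (343,375). The offcut is at (563,325) and the wrench at (587,425).

Tee candidates:
- Grey, on the table at (437,217)
- Black at (355,185) and (265,305)
- Yellow at (280,235)

The grey one on the sander's table beside the bush fits. I'll confirm it in a crop and measure.

```bash
cat > h.py <<'E'
import cv2,numpy as np
def cam(n,live=True,f=None):
    if live:
        from workcell import cams
        c=cams.camera(n)
    else: c=dict(np.load(f))
    c["K"]=np.array([[c["fx"],0,c["cx"]],[0,c["fy"],c["cy"]],[0,0,1]],float);c["D"]=np.array(c["distortion"],float)
    c["R"]=cv2.Rodrigues(np.array(c["rvec"],float))[0];c["t"]=np.array(c["tvec"],float).ravel();return c
def rays(c,uv):
    p=cv2.undistortPoints(np.array(uv,float).reshape(-1,1,2),c["K"],c["D"])[:,0]
    return np.c_[p,np.ones(len(p))]
def plane(c,uv,z):
    o=-c["R"].T@c["t"];d=rays(c,uv)@c["R"];return o+d*((z-o[2])/d[:,2])[:,None]
def cloud(c):
    h,w=c["depth"].shape;v,u=np.mgrid[:h,:w];r=rays(c,np.c_[u.ravel(),v.ravel()])
    P=(r*c["depth"].reshape(-1,1)-c["t"])@c["R"];P[c["depth"].ravel()==0]=np.nan
    return P.reshape(h,w,3)
def blobs(c,P,m,mina=12):
    n,l,s,ce=cv2.connectedComponentsWithStats(m.astype(np.uint8))
    for i in range(1,n):
        if s[i,4]>=mina:
            q=P[l==i];(cx,cy),(a,b),g=cv2.minAreaRect(q[:,:2].astype(np.float32)*1000)
            print("px",ce[i].round(),"n",s[i,4],"c",round(cx,1),round(cy,1),"size",round(a,1),round(b,1),"ang",round(g,1),"z",(np.nanmedian(q[:,2])*1000).round(1))
E
python3 - <<'E'
from h import *
c=cam("top",0,"pics/top0.npz");P=cloud(c);Z=P[...,2];X=P[...,0];Y=P[...,1]
roi=(X>.2)&(X<1.0)&(Y>-.35)&(Y<.35)
for nm,lo,hi in(("table",.252,.266),("web/hub",.275,.32),("lip",.045,.07),("can",.09,.11),("walls/offc",.012,.045),("thin",.005,.012)):
    print(nm);blobs(c,P,roi&(Z>lo)&(Z<hi))
a=cv2.imread("pics/top0.png");cv2.imwrite("pics/crop_t.png",cv2.resize(a[110:180,250:350],(800,560),interpolation=cv2.INTER_CUBIC))
E
```

```text
table
px [364.  63.] n 20 c 846.4 -147.0 size 24.0 2.8 ang 6.6 z 259.7
px [313. 113.] n 8807 c 734.4 -38.4 size 222.0 199.4 ang 0.8 z 259.9
px [367. 123.] n 194 c 721.4 -149.8 size 219.4 6.0 ang 1.7 z 258.8
px [434. 147.] n 62 c 666.5 -284.1 size 1.8 107.1 ang 1.1 z 256.1
px [378. 174.] n 28 c 604.6 -172.0 size 28.3 11.6 ang 61.4 z 256.0
web/hub
px [375. 124.] n 1027 c 727.9 -150.5 size 260.9 40.8 ang 10.0 z 299.6
px [444.  76.] n 118 c 795.4 -287.1 size 15.1 124.1 ang 0.5 z 315.9
px [442. 136.] n 1139 c 676.9 -283.0 size 24.4 133.7 ang 1.1 z 304.4
px [280. 134.] n 200 c 676.7 28.8 size 10.5 38.8 ang 1.8 z 302.9
px [328. 140.] n 172 c 669.9 -65.6 size 27.3 27.2 ang 17.5 z 283.7
lip
px [183.  61.] n 299 c 975.3 288.3 size 110.7 45.7 ang 89.5 z 61.3
px [230.  61.] n 259 c 976.0 159.8 size 110.0 43.7 ang 89.6 z 60.4
px [231.  54.] n 153 c 989.0 162.1 size 63.7 22.2 ang 89.1 z 50.1
px [184.  54.] n 63 c 988.3 289.5 size 62.1 15.4 ang 86.7 z 46.3
px [225. 112.] n 27 c 818.0 171.4 size 9.0 38.9 ang 17.5 z 46.5
px [228. 169.] n 50 c 665.0 158.7 size 20.4 60.1 ang 34.2 z 57.8
px [412. 164.] 
[... 1576 characters left out ...]
234.  72.] n 12 c 955.8 153.3 size 26.4 2.9 ang 86.1 z 7.0
px [225. 109.] n 43 c 843.8 177.0 size 11.5 39.4 ang 8.3 z 7.7
px [228. 123.] n 128 c 801.5 168.0 size 27.8 39.6 ang 12.8 z 7.9
px [177. 143.] n 55 c 745.3 307.6 size 19.0 42.4 ang 4.3 z 7.9
px [181. 156.] n 134 c 706.8 293.7 size 26.2 40.6 ang 22.3 z 7.8
px [168. 188.] n 76 c 618.4 324.1 size 23.3 41.2 ang 8.6 z 7.6
px [172. 201.] n 142 c 581.5 311.1 size 26.6 39.9 ang 23.3 z 7.8
px [366. 202.] n 15 c 585.0 -206.2 size 20.2 6.2 ang 64.6 z 6.2
px [364. 207.] n 14 c 574.2 -203.0 size 13.5 13.1 ang 0.9 z 5.7
px [332. 219.] n 12 c 539.9 -115.0 size 26.5 3.0 ang 0.6 z 6.5
px [375. 271.] n 430 c 401.8 -226.2 size 37.6 164.0 ang 88.7 z 7.2
```

View pics/crop_t.png

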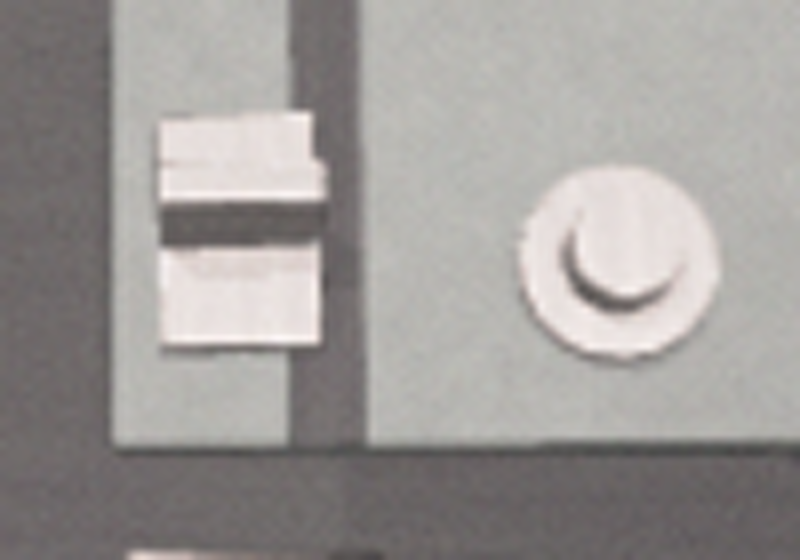

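The crop shows the grey steel tee, with its web and 60x40 base, at (240,220), and the bush at (620,260). The sizes agree: web 10.5 x 38.8 mm with its top at z 0.303, table 222 x 199 mm, and lip 180.6 x 8 mm at z 0.059.

- **Table:** near edge at x≈0.624.
- **Lip:** hem at x 0.625–0.633, y≈-0.032, yaw≈-2°.
- **Plan:** tilt 40°, come in along the tool axis behind the lip, with the fingers half open along the lip.

```bash
python3 -m handwheel '[[0,0,0,0,0,6.13],[0,0,0,0,0,6.13],[0,0,0,0,0,6.13],[0.024,-0.035,0,0,0,0],[0.024,-0.035,0,0,0,0],[0.024,-0.035,0,0,0,0],[0.024,-0.035,0,0,0,0],[0.024,-0.035,0,0,0,0]]' 0 40
python3 -m handwheel '[[0.0268,-0.032,0,0,0,0],[0.0268,-0.032,0,0,0,0],[0.0268,-0.032,0,0,0,0],[0.0268,-0.032,0,0,0,0],[0.0268,-0.032,0,0,0,0],[0.0268,-0.032,0,0,0,0],[0.0268,-0.032,0,0,0,0],[0.0268,-0.032,0,0,0,0]]'
python3 -m handwheel '[[0,-0.013,0,0,6.67,0],[0,-0.013,0,0,6.67,0],[0,-0.013,0,0,6.67,0],[0,-0.013,0,0,6.67,0],[0,-0.013,0,0,6.67,0],[0,-0.013,0,0,6.67,0],[0,0,0,0,0,0],[0,0,0,0,0,0]]'
```

```text
time: 0.77
ee_pos: [0.2797, -0.3581, 0.248]
tcp_rot: [-180.0, 0.0, -2.0]
wrist_force: [1.1, -0.7, 0.0]
opening: 0.0427
time: 1.43
ee_pos: [0.5028, -0.1097, 0.2481]
tcp_rot: [180.0, 0.0, -1.9]
wrist_force: [0.9, -1.7, 0.3]
opening: 0.0428
time: 2.1
ee_pos: [0.5028, -0.0332, 0.2474]
tcp_rot: [180.0, -40.0, -1.9]
wrist_force: [0.5, 0.9, 0.9]
opening: 0.0428
```

```bash
python3 -m handwheel '[[0,0,0.02,0,0,0],[0,0,0.02,0,0,0],[0,0,0.02,0,0,0],[0,0,0.02,0,0,0],[0,0,0.02,0,0,0],[0,0,0.02,0,0,0],[0,0,0.02,0,0,0],[0,0,0.02,0,0,0]]'
python3 - <<'E'
from h import *
c=cam("side");cv2.imwrite("pics/s1.png",cv2.resize(c["img"][120:330,180:400,::-1],(800,600),interpolation=cv2.INTER_CUBIC)[:, :])
E
```

```text
time: 2.77
ee_pos: [0.6098, -0.0382, 0.1257]
tcp_rot: [180.0, -39.9, -2.0]
wrist_force: [-0.3, 0.0, -0.3]
opening: 0.0423
```

View pics/s1.png

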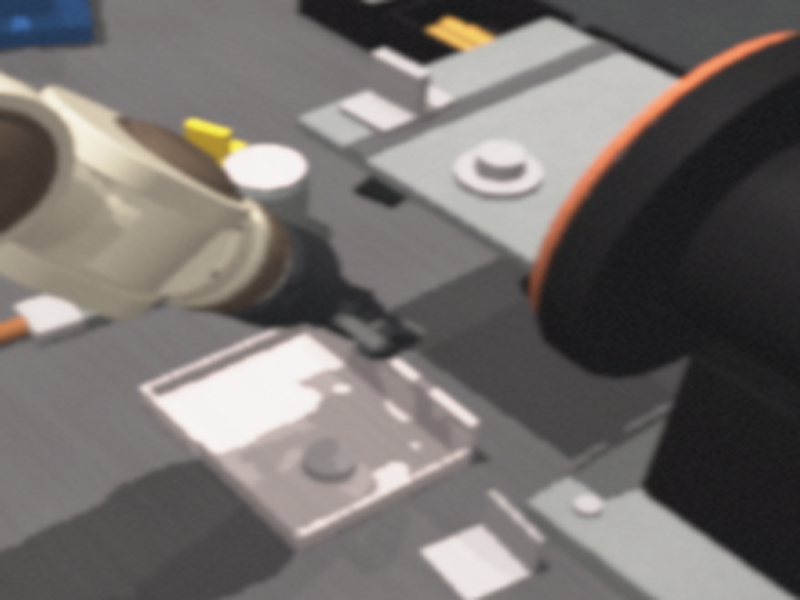

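The fingertips at (380,345) are just above and beyond the lip's line, and the wrist is well clear of the table edge. I'll go on in along the tool axis.

```bash
python3 -m handwheel '[[0,0,0.013,0,0,0],[0,0,0.013,0,0,0],[0,0,0.013,0,0,0],[0,0,0.013,0,0,0],[0,0,0.013,0,0,0],[0,0,0.013,0,0,0],[0,0,0.013,0,0,0],[0,0,0.008,0,0,0]]'
python3 - <<'E'
from h import *
c=cam("side");cv2.imwrite("pics/s2.png",cv2.resize(c["img"][180:310,220:380,::-1],(800,600),interpolation=cv2.INTER_CUBIC))
E
```

```text
time: 3.48
ee_pos: [0.6728, -0.0403, 0.049]
tcp_rot: [180.0, -39.9, -2.0]
wrist_force: [0.4, 0.7, 0.2]
opening: 0.0428
```

View pics/s2.png

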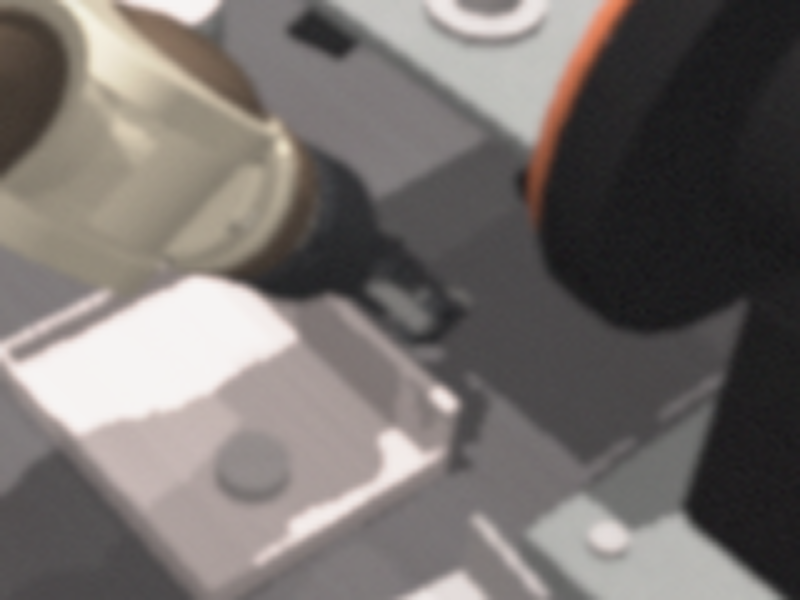

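The fingertips (430,310) are behind and below the lip's top edge, and there is no contact force. Now I'll pull straight towards the robot (world −x), slowly at first.

```bash
python3 -m handwheel '[[-0.0019,0,-0.0016,0,0,0],[-0.0019,0,-0.0016,0,0,0],[-0.0019,0,-0.0016,0,0,0],[-0.0019,0,-0.0016,0,0,0],[-0.0019,0,-0.0016,0,0,0],[-0.0019,0,-0.0016,0,0,0],[-0.0019,0,-0.0016,0,0,0],[-0.0019,0,-0.0016,0,0,0]]'
python3 -m handwheel '[[-0.0019,0,-0.0016,0,0,0],[-0.0023,0,-0.0019,0,0,0],[-0.0027,0,-0.0023,0,0,0],[-0.0031,0,-0.0026,0,0,0],[-0.0031,0,-0.0026,0,0,0],[-0.0031,0,-0.0026,0,0,0],[-0.0031,0,-0.0026,0,0,0],[-0.0031,0,-0.0026,0,0,0]]'
python3 -m handwheel '[[-0.0034,0,-0.0029,0,0,0],[-0.0038,0,-0.0032,0,0,0],[-0.0038,0,-0.0032,0,0,0],[-0.0038,0,-0.0032,0,0,0],[-0.0038,0,-0.0032,0,0,0],[-0.0038,0,-0.0032,0,0,0],[-0.0038,0,-0.0032,0,0,0],[-0.0038,0,-0.0032,0,0,0]]'
python3 - <<'E'
from h import *
c=cam("top");P=cloud(c);Z=P[...,2];X=P[...,0];Y=P[...,1]
roi=(X>.3)&(X<.66)&(Y>-.16)&(Y<.12)&(c["img"].min(2)>110)
for lo,hi in((.05,.065),(.012,.028)): blobs(c,P,roi&(Z>lo)&(Z<hi),20)
E
```

```text
time: 4.2
ee_pos: [0.6512, -0.0388, 0.0508]
tcp_rot: [180.0, -40.1, -2.0]
wrist_force: [4.5, -0.0, -0.6]
opening: 0.0429
time: 4.87
ee_pos: [0.6221, -0.0378, 0.0509]
tcp_rot: [180.0, -40.1, -2.0]
wrist_force: [5.1, -0.2, 2.1]
opening: 0.0424
time: 5.53
ee_pos: [0.5828, -0.0365, 0.0508]
tcp_rot: [180.0, -40.1, -2.0]
wrist_force: [5.4, -1.3, 2.0]
opening: 0.0428
px [272. 207.] n 49 c 562.4 41.4 size 37.8 7.6 ang 87.4 z 58.7
px [334. 210.] n 21 c 556.7 -110.7 size 7.8 15.1 ang 0.9 z 58.4
px [267. 244.] n 95 c 482.7 57.0 size 146.7 54.3 ang 21.4 z 21.5
px [333. 238.] n 37 c 492.2 -115.3 size 2.6 61.7 ang 88.4 z 20.9
```

The tray is coming along with 5 N. The lip is now at x≈0.560, a move of 70 mm. I'll drag about 32 mm more, easing out, then push off the lip and lift out along the tool axis.

```bash
python3 -m handwheel '[[-0.0038,0,-0.0032,0,0,0],[-0.0038,0,-0.0032,0,0,0],[-0.0038,0,-0.0032,0,0,0],[-0.0038,0,-0.0032,0,0,0],[-0.0034,0,-0.0029,0,0,0],[-0.0027,0,-0.0023,0,0,0],[-0.0019,0,-0.0016,0,0,0],[-0.001,0,-0.0008,0,0,0]]'
python3 -m handwheel '[[0,0,0,0,0,0],[0.0031,0,0.0026,0,0,0],[0.0038,0,0.0032,0,0,0],[0.0038,0,0.0032,0,0,0],[0,0,-0.015,0,0,0],[0,0,-0.02,0,0,0],[0,0,-0.025,0,0,0],[0,0,-0.03,0,0,0]]'
python3 -m handwheel '[[0,0,-0.035,0,0,0],[0,0,-0.035,0,0,0],[0,0,-0.035,0,0,0],[0,0,-0.035,0,0,0],[0,0,-0.035,0,0,0],[0,0,-0.035,0,0,0],[0,0,-0.02,0,0,0],[0,0,0,0,0,0]]' 1
python3 - <<'E'
from h import *
c=cam("top");P=cloud(c);Z=P[...,2];X=P[...,0];Y=P[...,1]
np.savez("pics/t2.npz",**{k:c[k] for k in c})
roi=(X>.3)&(X<.7)&(Y>-.25)&(Y<.25)&(c["img"].min(2)>90)
for lo,hi in((.05,.065),(.012,.028),(.255,.266),(.295,.31)): print(lo);blobs(c,P,roi&(Z>lo)&(Z<hi),20)
cv2.imwrite("pics/t2.png",cv2.resize(c["img"][100:300,200:400,::-1],(600,600),interpolation=cv2.INTER_CUBIC))
E
```

```text
time: 6.25
ee_pos: [0.5513, -0.0354, 0.051]
tcp_rot: [180.0, -40.1, -2.0]
wrist_force: [5.7, -1.3, 2.4]
opening: 0.0428
time: 6.92
ee_pos: [0.506, -0.0338, 0.1173]
tcp_rot: [-180.0, -39.8, -2.0]
wrist_force: [0.1, -0.1, 0.3]
opening: 0.043
time: 7.58
ee_pos: [0.4112, -0.0355, 0.3149]
tcp_rot: [-179.8, -37.3, -1.9]
wrist_force: [0.6, 0.3, -0.5]
opening: 0.0853
0.05
px [301. 221.] n 228 c 528.6 -28.8 size 177.0 8.1 ang 87.9 z 58.9
0.012
px [362. 200.] n 21 c 589.6 -193.6 size 45.2 1.1 ang 83.3 z 20.8
px [221. 224.] n 606 c 524.9 175.2 size 41.9 104.9 ang 83.0 z 17.7
px [267. 257.] n 102 c 451.0 59.3 size 146.1 52.7 ang 20.5 z 21.5
px [333. 251.] n 88 c 459.0 -114.8 size 3.9 127.8 ang 88.2 z 20.8
px [313. 253.] n 152 c 451.8 -63.3 size 33.3 33.4 ang 0.1 z 17.3
px [311. 277.] n 54 c 391.1 -61.3 size 2.8 96.7 ang 0.6 z 21.5
0.255
px [316. 149.] n 2634 c 661.7 -38.5 size 76.5 198.5 ang 0.1 z 259.9
0.295
px [280. 133.] n 138 c 677.1 29.0 size 10.6 38.5 ang 2.8 z 304.4
```

View pics/t2.png

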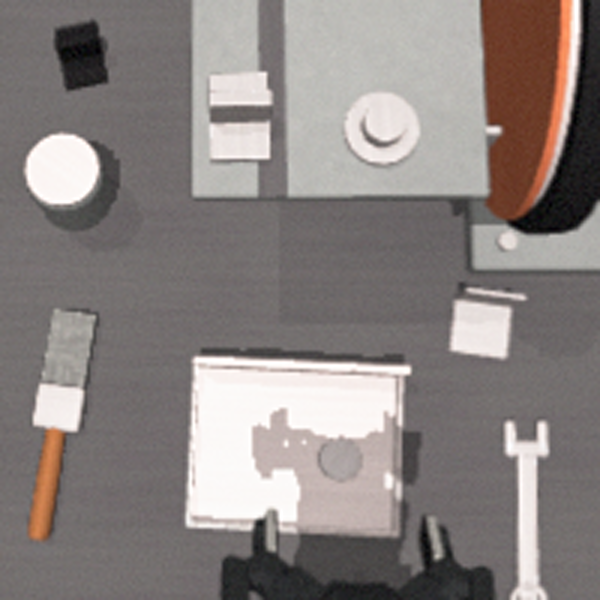

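The tray is out. Its lip is at image (300,365) → x 0.529, far edge at most 0.537, and the table edge is at 0.6235, so it is about 87 mm clear. The disc rode along at (340,458). The bracket, bush, offcut, wrench and brush are unmoved. Next I'll straighten the tool and turn it for the bracket.

```bash
python3 -m handwheel '[[0,0,0,0,-6.67,0],[0,0,0,0,-6.67,0],[0,0,0,0,-6.67,0],[0,0,0,0,-6.67,0],[0,0,0,0,-6.67,0],[0,0,0,0,-6.67,0],[0,0,0,0,0,0],[0,0,0,0,0,0]]'
python3 -m handwheel '[[0,0,0,0,0,7.14],[0,0,0,0,0,7.14],[0,0,0,0,0,7.14],[0,0,0,0,0,7.14],[0,0,0,0,0,7.14],[0,0,0,0,0,7.14],[0,0,0,0,0,7.14],[0,0,0,0,0,7.14]]'
python3 -m handwheel '[[0,0,-0.015,0,0,7.14],[0,0,-0.015,0,0,7.14],[0,0,-0.015,0,0,7.14],[0,0,-0.015,0,0,7.14],[0,0,0,0,0,0],[0,0,0,0,0,0],[0,0,0,0,0,0],[0,0,0,0,0,0]]'
```

```text
time: 8.3
ee_pos: [0.4125, -0.0353, 0.3062]
tcp_rot: [-179.8, 3.4, -1.8]
wrist_force: [-0.9, -0.0, -0.3]
opening: 0.0855
time: 8.97
ee_pos: [0.3068, -0.2423, 0.3107]
tcp_rot: [-172.6, 5.9, -43.3]
wrist_force: [0.0, -0.6, -0.2]
opening: 0.0853
time: 9.63
ee_pos: [0.2091, -0.3186, 0.369]
tcp_rot: [-170.5, 10.0, -63.4]
wrist_force: [-0.2, 0.2, 0.5]
opening: 0.0853
```

The arm swung off sideways instead of turning in place, so I'll check the joints.

```bash
python3 -c "
from workcell import monitor as m
o=m.get_obs();print(o['time'],o['q'].round(1),o['ee_pos'].round(4),o['tcp_rot'].round(2),o['wrist_force'].round(1))"
```

```text
9.6333 [-63.4  -4.6  13.2 117.8   9.5 179.9] [ 0.2091 -0.3186  0.369 ] [-170.46   10.02  -63.35] [-0.2  0.2  0.5]
```

Joint 6 hit its range end (180°) because I turned the wrong way, but nothing was touched. I'll work out the turn back to level at yaw +92.3°.

```bash
cat >> h.py <<'E'
def go(pos,rpy):
    from workcell import monitor as m
    from scipy.spatial.transform import Rotation as R
    o=m.get_obs();A=R.from_euler("xyz",o["tcp_rot"],degrees=True);B=R.from_euler("xyz",rpy,degrees=True)
    print("t",o["time"],"q",o["q"].round(0),"pos",o["ee_pos"].round(4),"rpy",o["tcp_rot"].round(2))
    print("turn (tool)",(A.inv()*B).as_rotvec(degrees=True).round(2),"shift now-axes",A.inv().apply(np.array(pos)-o["ee_pos"]).round(4),"shift after-turn axes",B.inv().apply(np.array(pos)-o["ee_pos"]).round(4))
E
python3 -c "
from h import *
go([.677,.029,.38],[180,0,-63.4]);go([.677,.029,.38],[180,0,92.3])"
```

```text
t 9.6333 q [-63.  -5.  13. 118.  10. 180.] pos [ 0.2091 -0.3186  0.369 ] rpy [-170.46   10.02  -63.35]
turn (tool) [-9.51 10.   -0.79] shift now-axes [-0.1012 -0.5651  0.1017] shift after-turn axes [-0.1012 -0.574  -0.011 ]
t 9.6333 q [-63.  -5.  13. 118.  10. 180.] pos [ 0.2091 -0.3186  0.369 ] rpy [-170.46   10.02  -63.35]
turn (tool) [ -16.4   -10.02 -155.48] shift now-axes [-0.1012 -0.5651  0.1017] shift after-turn axes [ 0.3285  0.4815 -0.011 ]
```

```bash
python3 -m handwheel '[[0,0,0,-4.75,5,-0.4],[0,0,0,-4.75,5,-0.4],[0,0,0,0,0,-7],[0,0,0,0,0,-7],[0,0,0,0,0,-7],[0,0,0,0,0,-7],[0,0,0,0,0,-7],[0,0,0,0,0,-7]]'
python3 -m handwheel '[[0,0,0,0,0,-7],[0,0,0,0,0,-7],[0,0,0,0,0,-7],[0,0,0,0,0,-7],[0,0,0,0,0,-7],[0,0,0,0,0,-7],[0,0,0,0,0,-7],[0,0,0,0,0,-7]]'
python3 -c "
from h import *
go([.677,.029,.38],[180,0,92.3])"
```

```text
time: 10.3
ee_pos: [0.1853, -0.3313, 0.3686]
tcp_rot: [-179.0, -0.8, -19.3]
wrist_force: [-0.2, -0.4, -0.7]
opening: 0.0853
time: 10.97
ee_pos: [0.1853, -0.3314, 0.3686]
tcp_rot: [179.9, -1.3, 36.7]
wrist_force: [0.5, 0.4, 0.3]
opening: 0.0856
t 10.9667 q [-62. -13.   7. 110.   1.  82.] pos [ 0.1853 -0.3314  0.3686] rpy [179.91  -1.26  36.73]
turn (tool) [  0.7   -1.12 -55.57] shift now-axes [0.6097 0.0052 0.002 ] shift after-turn axes [ 0.3403  0.5058 -0.0114]
```

```bash
python3 -m handwheel '[[0,0,0,0.09,-0.14,-6.95],[0,0,0,0.09,-0.14,-6.95],[0,0,0,0.09,-0.14,-6.95],[0,0,0,0.09,-0.14,-6.95],[0,0,0,0.09,-0.14,-6.95],[0,0,0,0.09,-0.14,-6.95],[0,0,0,0.09,-0.14,-6.95],[0,0,0,0.09,-0.14,-6.95]]'
python3 -m handwheel '[[0.022,0.032,0,0,0,0],[0.022,0.032,0,0,0,0],[0.022,0.032,0,0,0,0],[0.022,0.032,0,0,0,0],[0.022,0.032,0,0,0,0],[0.022,0.032,0,0,0,0],[0.022,0.032,0,0,0,0],[0.022,0.032,0,0,0,0]]'
python3 -m handwheel '[[0.022,0.032,0,0,0,0],[0.022,0.032,0,0,0,0],[0.022,0.032,0,0,0,0],[0.022,0.032,0,0,0,0],[0.022,0.03,0,0,0,0],[0.022,0.03,0,0,0,0],[0.022,0.03,0,0,0,0],[0.01,0.018,0,0,0,0]]'
python3 - <<'E'
from h import *
go([.677,.029,.38],[180,0,92.3])
for n in("side","top"):
    c=cam(n);np.savez(f"pics/{n}3.npz",**c);P=cloud(c);Z=P[...,2];X=P[...,0];Y=P[...,1]
    print(n);blobs(c,P,(X>.6)&(X<.75)&(Y>-.02)&(Y<.08)&(Z>.275)&(Z<.308)&(c["img"].min(2)>90),10)
    b=c["img"][:,:,::-1]; b=b[70:190,230:330] if n=="top" else b[120:210,250:370]
    cv2.imwrite(f"pics/{n}3.png",cv2.resize(b,None,fx=4,fy=4,interpolation=cv2.INTER_CUBIC))
E
```

```text
time: 11.63
ee_pos: [0.1853, -0.3314, 0.3685]
tcp_rot: [-180.0, -0.0, 92.3]
wrist_force: [-0.0, 0.2, -0.2]
opening: 0.0852
time: 12.3
ee_pos: [0.4362, -0.1451, 0.3687]
tcp_rot: [180.0, -0.0, 92.0]
wrist_force: [1.1, -1.5, 0.6]
opening: 0.0854
time: 12.97
ee_pos: [0.6671, 0.028, 0.3672]
tcp_rot: [-179.9, -0.1, 92.1]
wrist_force: [0.5, -1.3, 1.3]
opening: 0.0854
t 12.9667 q [  2.  31.  57. 116.   0.  90.] pos [0.6671 0.028  0.3672] rpy [-1.7991e+02 -9.0000e-02  9.2100e+01]
turn (tool) [-0.09 -0.09 -0.2 ] shift now-axes [ 0.0006  0.0099 -0.0128] shift after-turn axes [ 0.0006  0.0099 -0.0128]
side
px [290. 147.] n 220 c 675.0 29.3 size 11.6 42.5 ang 4.4 z 293.5
top
```

View pics/side3.png

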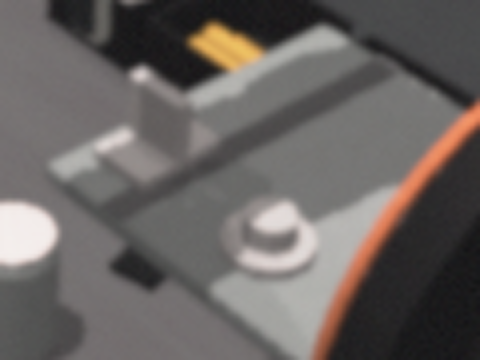

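The side view shows the tee upright at (160,130) with the bush clear of it, and both cameras put its web at (0.676, 0.029). Descending on the web.

```bash
python3 -m handwheel '[[0.0006,0.005,0,0,0,0],[0,0.0045,0,0,0,0],[0,0,0.014,0,0,0],[0,0,0.014,0,0,0],[0,0,0.014,0,0,0],[0,0,0.013,0,0,0],[0,0,0.011,0,0,0],[0,0,0.007,0,0,0]]' - 40
python3 -m handwheel '[[0,0,0,0,0,0],[0,0,0,0,0,0],[0,0,0,0,0,0],[0,0,0,0,0,0],[0,0,0,0,0,0],[0,0,0,0,0,0],[0,0,0,0,0,0],[0,0,0,0,0,0]]' -1 40
python3 - <<'E'
from h import *
go([.677,.029,.293],[180,0,92.3])
c=cam("side");cv2.imwrite("pics/s4.png",cv2.resize(c["img"][90:200,230:380,::-1],None,fx=4,fy=4,interpolation=cv2.INTER_CUBIC))
E
```

```text
time: 13.73
ee_pos: [0.6737, 0.025, 0.295]
tcp_rot: [-179.9, -0.0, 91.9]
wrist_force: [-0.7, 0.1, 0.2]
opening: 0.085
time: 14.4
ee_pos: [0.6751, 0.0237, 0.2962]
tcp_rot: [180.0, -0.0, 91.8]
wrist_force: [0.8, 0.4, 3.8]
opening: 0.0096
t 14.4 q [  2.  26.  41. 105.   0.  90.] pos [0.6751 0.0237 0.2962] rpy [ 1.800e+02 -5.000e-02  9.178e+01]
turn (tool) [ 0.01 -0.05 -0.52] shift now-axes [0.0052 0.0021 0.0032] shift after-turn axes [0.0052 0.0021 0.0032]
```

View pics/s4.png

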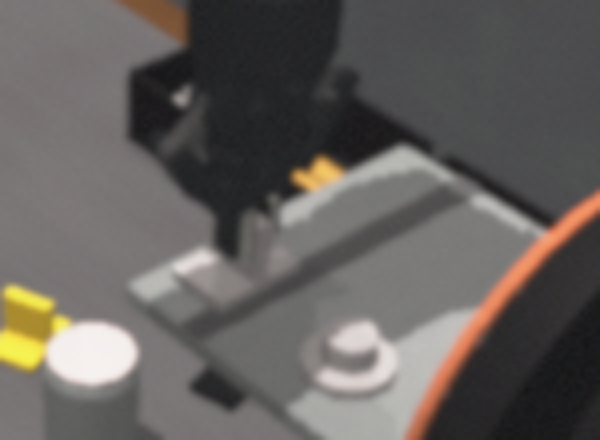

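The fingers hold the web (opening 9.6 mm). Lift, then carry it over the tray.

```bash
python3 -m handwheel '[[0,0,-0.004,0,0,0],[0,0,-0.008,0,0,0],[0,0,-0.012,0,0,0],[0,0,-0.012,0,0,0],[0,0,-0.012,0,0,0],[0,0,-0.01,0,0,0],[0,-0.005,-0.005,0,0,0],[0,-0.01,0,0,0,0]]'
python3 -m handwheel '[[-0.001,-0.015,0,0,0,0.6],[-0.001,-0.02,0,0,0,0.6],[-0.001,-0.027,0,0,0,0.6],[-0.001,-0.03,0,0,0,0.6],[-0.001,-0.03,0,0,0,0.6],[-0.001,-0.03,0,0,0,0.6],[-0.001,-0.025,0,0,0,0.6],[-0.001,-0.02,0,0,0,0]]'
python3 -m handwheel '[[0,-0.005,0,0,0,0],[0,0,0.02,0,0,0],[0,0,0.025,0,0,0],[0,0,0.025,0,0,0],[0,0,0.025,0,0,0],[0,0,0.025,0,0,0],[0,0,0.025,0,0,0],[0,0,0.01,0,0,0]]'
python3 - <<'E'
from h import *
from workcell import monitor
print(monitor.get_obs()["opening"])
go([.4605,.008,.045],[180,0,87.7])
c=cam("side");cv2.imwrite("pics/s5.png",cv2.resize(c["img"][150:330,160:380,::-1],None,fx=3,fy=3,interpolation=cv2.INTER_CUBIC))
c=cam("top");P=cloud(c);Z=P[...,2];X=P[...,0];Y=P[...,1]
blobs(c,P,(X>.3)&(X<.6)&(Y>-.16)&(Y<.12)&(Z>.05)&(Z<.065)&(c["img"].min(2)>90),10)
E
```

```text
time: 15.12
ee_pos: [0.6606, 0.0232, 0.3584]
tcp_rot: [-179.9, -0.0, 91.8]
wrist_force: [-0.5, -0.6, -3.0]
opening: 0.0093
time: 15.78
ee_pos: [0.4604, 0.0166, 0.3588]
tcp_rot: [-179.9, -0.0, 87.5]
wrist_force: [-0.5, -0.8, -1.5]
opening: 0.0095
time: 16.45
ee_pos: [0.4566, 0.0169, 0.2]
tcp_rot: [-179.7, -0.0, 87.6]
wrist_force: [-0.3, -0.6, -2.2]
opening: 0.0089
0.008886452053073464
t 16.45 q [ 2. -8. -8. 90.  0. 95.] pos [0.4566 0.0169 0.2   ] rpy [-1.7969e+02 -2.0000e-02  8.7580e+01]
turn (tool) [-0.31 -0.02 -0.12] shift now-axes [-0.0088  0.0051  0.155 ] shift after-turn axes [-0.0088  0.0043  0.155 ]
```

View pics/s5.png

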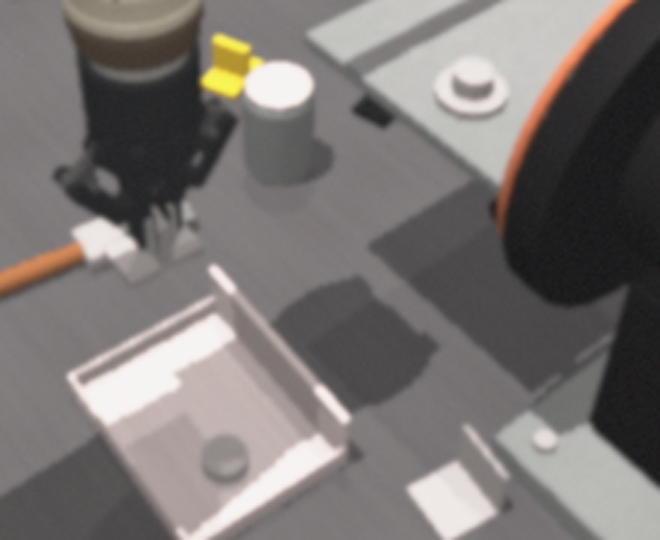

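The bracket hangs level in the grip (150,255). I'll shift it over the free side of the tray and lower it.

```bash
python3 -m handwheel '[[-0.004,0.002,0,-0.15,0,0],[-0.0045,0.002,0.01,-0.15,0,0],[0,0,0.02,0,0,0],[0,0,0.025,0,0,0],[0,0,0.025,0,0,0],[0,0,0.02,0,0,0],[0,0,0.015,0,0,0],[0,0,0.008,0,0,0]]'
python3 -m handwheel '[[0,0,0.006,0,0,0],[0,0,0.005,0,0,0],[0,0,0.004,0,0,0],[0,0,0.003,0,0,0],[0,0,0.003,0,0,0],[0,0,0.003,0,0,0],[0,0,0.002,0,0,0],[0,0,0,0,0,0]]'
python3 - <<'E'
from h import *
go([.4605,.008,.0392],[180,0,87.7])
c=cam("side");P=cloud(c);Z=P[...,2];X=P[...,0];Y=P[...,1]
blobs(c,P,(X>.41)&(X<.51)&(Y>-.04)&(Y<.05)&(Z>.008)&(Z<.035)&(c["img"].min(2)>90),10)
E
```

```text
time: 17.22
ee_pos: [0.4619, 0.008, 0.0796]
tcp_rot: [179.8, -0.0, 87.6]
wrist_force: [-0.2, -0.2, -1.8]
opening: 0.0095
time: 17.88
ee_pos: [0.462, 0.0084, 0.0546]
tcp_rot: [179.8, -0.0, 87.6]
wrist_force: [0.1, -0.1, -1.7]
opening: 0.0092
t 17.8833 q [  1.  -7. -23.  74.   0.  93.] pos [0.462  0.0084 0.0546] rpy [ 1.7977e+02 -4.0000e-02  8.7580e+01]
turn (tool) [ 0.23 -0.04 -0.12] shift now-axes [-0.0005 -0.0015  0.0154] shift after-turn axes [-0.0005 -0.0015  0.0154]
px [218. 277.] n 247 c 462.5 13.4 size 41.7 60.1 ang 86.9 z 24.9
```

```bash
python3 -m handwheel '[[0,0,0.003,0.1,0,0],[0,0,0.003,0.1,0,0],[0,0,0.002,0,0,0],[0,0,0.0015,0,0,0],[0,0,0.001,0,0,0],[0,0,0.001,0,0,0],[0,0,0.001,0,0,0],[0,0,0,0,0,0]]'
python3 -m handwheel '[[0,0,0.0005,0,0,0],[0,0,0.0005,0,0,0],[0,0,0.0005,0,0,0],[0,0,0,0,0,0],[0,0,0,0,0,0],[0,0,0,0,0,0],[0,0,0,0,0,0],[0,0,0,0,0,0]]'
```

```text
time: 18.6
ee_pos: [0.4621, 0.0084, 0.0422]
tcp_rot: [180.0, -0.0, 87.6]
wrist_force: [-0.6, 0.5, -2.3]
opening: 0.0091
time: 19.27
ee_pos: [0.4621, 0.0084, 0.0409]
tcp_rot: [180.0, -0.0, 87.6]
wrist_force: [-0.1, -1.4, -2.3]
opening: 0.0093
```

```bash
python3 -m handwheel '[[0,0,0.0004,0,0,0],[0,0,0.0004,0,0,0],[0,0,0.0004,0,0,0],[0,0,0.0003,0,0,0],[0,0,0,0,0,0],[0,0,0,0,0,0],[0,0,0,0,0,0],[0,0,0,0,0,0]]'
python3 -m handwheel '[[0,0,0.0003,0,0,0],[0,0,0.0003,0,0,0],[0,0,0,0,0,0],[0,0,0,0,0,0],[0,0,0,0,0,0],[0,0,0,0,0,0],[0,0,0,0,0,0],[0,0,0,0,0,0]]'
```

```text
time: 19.93
ee_pos: [0.4621, 0.0084, 0.0394]
tcp_rot: [180.0, -0.0, 87.6]
wrist_force: [0.0, 0.9, -1.7]
opening: 0.0093
time: 20.6
ee_pos: [0.4622, 0.0084, 0.0391]
tcp_rot: [179.9, -0.0, 87.6]
wrist_force: [-2.9, -0.2, 6.0]
opening: 0.0095
```

Contact at the expected height, with about 8 N upward. I'll release with a modest opening and then lift straight up.

```bash
python3 -m handwheel '[[0,0,0,0,0,0],[0,0,0,0,0,0],[0,0,0,0,0,0],[0,0,0,0,0,0],[0,0,-0.004,0,0,0],[0,0,-0.008,0,0,0],[0,0,-0.01,0,0,0],[0,0,-0.012,0,0,0]]' -0.3
python3 -m handwheel '[[0,0,-0.02,0,0,0],[0,0,-0.025,0,0,0],[0,0,-0.03,0,0,0],[0,0,-0.03,0,0,0],[0,0,-0.03,0,0,0],[0,0,-0.03,0,0,0],[0,0,-0.02,0,0,0],[0,0,0,0,0,0]]'
python3 -m handwheel '[[0,-0.02,0,0,0,0],[0,-0.025,0,0,0,0],[0,-0.025,0,0,0,0],[0,-0.025,0,0,0,0],[0,-0.025,0,0,0,0],[0,-0.02,0,0,0,0],[0,-0.01,0,0,0,0],[0,0,0,0,0,0]]'
python3 - <<'E'
from h import *
for n in("side","top"):
    c=cam(n);P=cloud(c);Z=P[...,2];X=P[...,0];Y=P[...,1];w=c["img"].min(2)>70
    r=(X>.3)&(X<.7)&(Y>-.24)&(Y<.22)
    print(n)
    for lo,hi in((.03,.07),(.008,.0225),(.255,.265),(.275,.29),(.09,.11)): print(lo);blobs(c,P,r&w&(Z>lo)&(Z<hi),25)
    b=c["img"][150:330,160:380,::-1] if n=="side" else c["img"][90:300,190:410,::-1]
    cv2.imwrite(f"pics/{n}6.png",cv2.resize(b,None,fx=2.7,fy=2.7,interpolation=cv2.INTER_CUBIC))
a,b=cv2.imread("pics/side6.png"),cv2.imread("pics/top6.png")
h=min(a.shape[0],b.shape[0]);o=np.hstack([a[:h],b[:h]]);cv2.imwrite("pics/f6.png",cv2.resize(o,(800,int(800*o.shape[0]/o.shape[1]))))
E
```

```text
time: 21.27
ee_pos: [0.462, 0.0084, 0.0738]
tcp_rot: [180.0, -0.0, 87.6]
wrist_force: [0.4, -0.9, -0.7]
opening: 0.0298
time: 21.93
ee_pos: [0.463, 0.0083, 0.2637]
tcp_rot: [179.5, -0.1, 87.6]
wrist_force: [0.9, -0.4, 0.6]
opening: 0.0299
time: 22.6
ee_pos: [0.3109, 0.0147, 0.2585]
tcp_rot: [179.8, -0.1, 87.6]
wrist_force: [-0.3, -0.2, -0.1]
opening: 0.0299
side
0.03
px [252. 197.] n 244 c 668.5 154.7 size 25.9 61.6 ang 48.0 z 50.7
px [253. 267.] n 447 c 527.4 -27.6 size 182.4 9.3 ang 88.0 z 54.3
px [219. 270.] n 107 c 462.4 13.6 size 43.0 10.9 ang 87.4 z 44.8
px [358. 293.] n 45 c 675.3 -222.3 size 40.8 16.7 ang 65.7 z 34.0
px [321. 303.] n 124 c 590.3 -194.7 size 50.7 5.8 ang 82.3 z 43.8
px [340. 297.] n 76 c 632.7 -208.3 size 28.3 23.4 ang 13.0 z 34.5
0.008
px [253. 206.] n 85 c 668.4 155.6 size 26.0 62.9 ang 45.2 z 14.8
px [193. 230.] n 745 c 477.2 180.6 size 44.2 199.3 ang 83.8 z 16.4
px [227. 291.] n 763 c 459.2 -25.0 size 183.4 139.9 ang 87.8 z 17.1
px [219. 279.] n 267 c 462.3 13.2 size 42.3 60.5 ang 88.1 z 10.1
px [234. 302.] n 196 c 450.4 -64.7 size 34.5 34.9 ang 74.2 z 16.
[... 659 characters left out ...]
9.9 39.8 ang 0.8 z 48.0
0.008
px [220. 231.] n 752 c 478.6 181.4 size 42.1 198.6 ang 81.9 z 17.9
px [332. 245.] n 71 c 471.0 -114.3 size 105.7 5.8 ang 1.2 z 18.9
px [283. 241.] n 132 c 481.7 12.7 size 23.5 36.7 ang 0.5 z 10.9
px [313. 253.] n 153 c 451.8 -63.5 size 33.2 33.6 ang 0.7 z 17.5
px [374. 249.] n 34 c 463.0 -224.1 size 28.0 17.8 ang 48.4 z 9.4
px [282. 254.] n 144 c 445.6 13.7 size 23.2 39.1 ang 0.9 z 10.9
px [265. 271.] n 40 c 407.6 60.3 size 51.3 25.6 ang 34.1 z 20.5
0.255
px [310. 148.] n 3125 c 661.6 -38.5 size 76.8 198.1 ang 0.3 z 259.9
0.275
px [328. 140.] n 174 c 669.7 -65.4 size 26.3 28.2 ang 64.0 z 283.7
0.09
px [221. 158.] n 414 c 675.9 171.3 size 46.9 61.7 ang 0.1 z 99.3
```

View pics/f6.png

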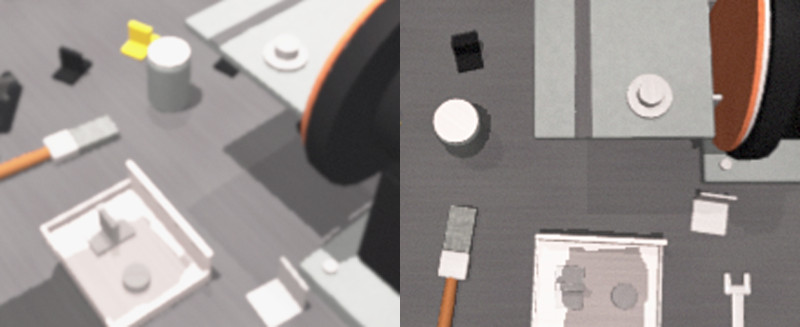

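The final views show the tee standing in the tray at (105,230) in the left picture and (572,288) in the right, with the disc blank beside it at (625,295). The web top is at z 0.048 and the base top at 0.0109 on both sides, so it stands flat. The other things are where they were.

```bash
python3 -c "
from workcell import order
print(order.job_done())"
```

```text
the job is handed in; nothing more can be done
None
```

The job is handed in. The tray is out from under the sander and the tee bracket stands in it beside the disc blank.

**What I did**
- I tilted the tool 40°, reached in behind the tall lip with the fingers half open, and dragged the tray about 10 cm towards the robot. The force was about 6 N.
- I then took the steel tee off the table by its web, set it on the tray floor with about 8 N of contact, opened the fingers and backed away. The clock read 22.6 s of the 61 s at the last check.

**Last checks**
- **Tray:** the lip's hem is at x≈0.529 m, with its far edge at 0.537 m at most. The table edge is at 0.6235 m, so it is about 87 mm clear.
- **Bracket:** it stands at (0.462, 0.013) m. Web top is at z 48.0 mm and base top at 10.9 mm on both sides, as expected for standing flat on the 3 mm floor.
- **Disc blank:** it rode along and lies in the tray at (0.452, -0.063) m.
- **Other things:** the bush, offcut and brush measured the same as before within 1–2 mm. The can and wrench were only partly in the last measurements, but they look unmoved in the pictures.

**What went wrong:** after the drag I turned the tool the wrong way. Joint 6 reached about 180°, the end of its range (it read 179.9°), and the arm swung aside in free air. It touched nothing, and I turned it back. The two cameras disagreed by at most about 2 mm.

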